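# Set the sprung dough-length gauge and close its cam lever

### The arm

A 7-joint arm with a two-finger parallel gripper is mounted at the origin on a cart in front of the work surface, level with it; the furniture and walls round the work are solid. World frame = base frame: x ahead of the robot, y to its left, z up, the work surface at z = 0. Lengths are in m, angles in rad, forces in N, time in s.
With the tool pointing down it reaches from about 0.425 to 0.925 m from the base axis. Payload 6.8 kg.
Tool frame: the origin (TCP) lies at the very end of the fingers, on their centre line; the grasp point (between the pads) lies 19 mm behind it; y points along the fingers, x is the direction in which the jaws open and shut, and the axes are right-handed (so a half turn about y gives the same grasp; the last joint's range is limited). The gripper opens to 85 mm and grips with 20 to 120 N. Pads are 22 mm wide; open, the fingers measure 114 mm over their backs; the gripper's body (76 mm by 85 mm) begins 54 mm behind the grasp point. The pads swing forward as they close: fully open they stand 13 mm farther back than shut.
Start: joints at [-1.271, 0.477, 0.022, 1.555, -0.011, 1.109, -0.083], TCP at [0.268, 0.62, 0.231] pointing down, gripper open.
Joint ranges: [-2.96, 2.96], [-0.34, 2.1], [-1.41, 1.46], [0.24, 2.44], [-1.37, 4.51], [0.17, 1.92], [-2.96, 2.96]. Speed limits (rad/s): [2.39, 2.39, 3.14, 3.14, 3.14, 3.14, 3.14].

### API

Orientations are given as a rotation vector (axis times angle).
In Python, from bench import r, imaging gives the robot as it stands.
- The arm moves only by the shell command python3 -m jog 'ROWS' [FORCE]. ROWS is text: rows parted by semicolons, each of 7 numbers parted by spaces: the turn, a rotation vector about the tool's x, y, z in degrees, then the shift along the tool's x, y, z in mm, then the opening, from 0 (shut) to 1 (fully open). A call has exactly 5 rows; each row shifts and turns the commanded pose from where the row before left it, along the tool's axes as they then stand; what a row does not reach is not made up. A row lasts 1/12 s, in which the tool goes at most 41.7 mm and 7.16 degrees, less where a joint would pass 70% of its speed; a pose out of reach is approached as far as the arm can. A call with a gripper value outside its range is refused whole. The fingers move at their own pace and stop on an object; FORCE is the grip in N (left out, the last holds). Time passes only in rows, so rows that do not move let the fingers close, or fill a call up. It gives the time, the measured TCP pose, the force and the opening at its end, in the units of the state.
- r.get_obs(): the state, without advancing time (a new reading comes with each control period).
- imaging.grab_frame(name): name is "scene" or "top" or "wrist"; returns a dict with "color" (420x560x3 uint8, red, green, blue), "z_map" (420x560 float32, m along the optical axis (not along the pixel's ray), 0 where there is no reading), "fx", "fy", "cx", "cy" (pixels), "world_to_cam" (4x4, takes a point from world to camera coordinates); the wrist camera has in their place "hand_eye" (4x4, takes a point from camera to tool coordinates, whose origin is the TCP and whose axes are the tool frame's). Camera axes: x right, y up, looking along -z (the intrinsics and any distortion apply to the point x, -y, -z); pixel columns grow to the right and rows downward; lengths in m; the calibration is good to about 2 mm. A picture is of the moment at which its call begins: read the wrist's pose just before it.
- r.hand_in(): hands the job in, once; it reports no verdict.
The state is a dict: "clock": time; "joints": joint angles; "qvel": joint speeds; "tau": joint torques, N m; "tcp_pos": TCP position; "orientation": TCP orientation; "contact_force": force on the tool from outside, world axes, zero at the start; "moment": the same for the moment, N m; "grip_width": finger opening in m.
Only numpy, scipy, OpenCV 4.12 (cv2) and the standard library are available. Lean on these libraries where they do the work, as an engineer would, in place of code of your own. Each camera call takes 0.05 s, during which the arm holds its last target.

### The job

Take the sliding leg of the dough-length gauge by the cross bar of its bow handle and pull it out against its spring until the index finger on the leg stands level with the finger of the marker clip. Holding it there by that bar, push the cam lever fully home to its other stop, and finish still holding the leg on the mark with the lever closed (someone else does up the screw, so do not let go). Leave the marker clip and the things standing round the gauge where they are.

Things in the scene. Friction and masses are not known exactly. Their poses are not given: they have to be found in the camera images.
- gauge: The gauge, fixed to the worktop: aluminium rail 330 x 90 x 10 mm with a grey spring case (70 x 86 mm, 64 mm high, steel cap to 71 mm) at its far end. Origin on the worktop; in this frame the rail runs from x = -0.21 to +0.12, the case from 0.05 to 0.12; the leg pulls out along -x (roughly towards the robot, turned by up to 17 degrees); y across the rail, z up
- leg (a joint): how far the steel leg is pulled out of the case, m: 0 = fully in (rest), 0.135 = end of travel. It moves along the gauge's -x. A spring always pulls it back in, with about 6 N at 0 and 10 N at 0.11; let go, it runs home
- bar_mid (a point): middle of the cross bar (leg_c0) of the steel bow handle on the leg's near end, at its centre, 66 mm above the worktop. The bar lies along the gauge's y, smooth, 14 x 14 mm, between uprights with inner faces 93 mm either side of its middle; below it is free room down to 27 mm. Fingers straddling the bar from above (one before, one behind) can pull the leg and also slide along the bar
- index (a point): tip of the index finger of the leg: a small dark finger that points to the gauge's +y, 20 mm above the worktop and 85 mm behind (gauge +x) the bar. With the leg on the mark it has the same x along the gauge as mark
- marker (a joint): place of the marker clip, m: the value that leg has to reach (0.055 to 0.105). Sits by friction (8 N); not to be moved
- mark (a point): tip of the pointed finger of the marker clip: a black clip 16 mm wide and 22 mm high on the +y edge of the rail, its finger points to the gauge's -y. Axes as the gauge's
- lever (a joint): angle of the cam lever, rad: 0 = open stop, 0.84 = closed stop (home); it starts between 0 and 0.08. Seen from above it turns anticlockwise as it closes. It stays by friction (0.10 N m) where it is left and does not hold the leg against the spring
- lever_tip (a point): middle of the knob (18 mm across, 12 mm high) at the free end of the black cam lever, 88 mm from the pivot, 81 mm above the worktop. Open, the lever crosses over the bar 20 degrees to the gauge's +y side of straight out; closed, 28 degrees to the -y side. Fingers straddling the bar on the +y side of the open lever push it home by sliding along the bar to -y, to about the bar's middle
- scraper: loose bench scraper, steel blade and wooden grip, 134 x 154 x 19 mm, lying left of the gauge; origin under its middle
- timer: loose round wind-up kitchen timer, 62 mm across, 45 mm high, right of the gauge; origin under its middle
- jar: loose jar with a green lid, 60 mm across, 85 mm high, beside the spring case; origin under its middle
- tin: loose flat round tin, 86 mm across, 40 mm high, beside the spring case; origin under its middle
- pivot (a point): pivot of the cam lever, on an upright post (16 mm thick) of the leg, 60 mm behind (gauge +x) the middle of the bar, 81 mm above the worktop; a nut tops it at 93 mm. The lever is a flat arm 14 mm wide, from 77 to 85 mm above the worktop, so 4 mm over the bar

How it is judged:
On the way:
1. the leg is held by the bow with its index within 6 mm of the mark, the lever still open (less than 0.3 rad) (x of index in the frame of mark between -0.006 and 0.006 m and value of joint lever below 0.3 rad and contact force between the fingers and leg_c0 above 2 N), for 0.2 s.
At the end, for the whole second after the job is handed in: The fingers still hold the leg by the bow (more than 2 N between fingers and bow), its index is within 6 mm of the mark along the gauge and at rest, and the cam lever is closed (more than 0.76 of its 0.84 rad) (x of index in the frame of mark between -0.006 and 0.006 m and value of joint lever above 0.76 rad and contact force between the fingers and leg_c0 above 2 N and velocity of joint leg between -0.01 and 0.01 m/s); the arm keeps its last pose, push and grip.
It fails at once if the lever is half closed or more while the leg is more than 10 mm off the mark (value of joint lever above 0.42 rad and (x of index in the frame of mark above 0.01 m or x of index in the frame of mark below -0.01 m)).
It fails at once if the marker clip is shifted by more than 4 mm (distance of mark from where it was at the start of the episode above 0.004 m).
It fails at once if a thing standing round the gauge is moved by more than 20 mm (distance of any of scraper, timer, jar, tin from where it was at the start of the episode above 0.02 m).
It also fails if it takes over 42 s, if anything falls off the work surface, if the arm or the gripper's body presses on something with over 40 N, if the wrist force passes 120 N, or if a joint passes its speed limit or range.

## Working session

There is one attempt and no reset: what is moved stays moved. The work goes in short steps, Python scripts to look and compute and a shell command to move; the robot and the scene stay as the last step left them, time stands still between calls to the robot, and variables do not carry over. Pictures are saved under pics/ and viewed, and the job is handed in when it is done.

```bash
ls; mkdir -p pics; python3 - <<'E'
from bench import r, imaging
import cv2,numpy as np,pickle
o=r.get_obs();print(o)
for n in["scene","top","wrist"]:
    f=imaging.grab_frame(n);pickle.dump(f,open(f"{n}0.pkl","wb"))
    cv2.imwrite(f"pics/{n}0.png",f["color"][:,:,::-1]);print(n,{k:v for k,v in f.items() if k not in("color","z_map")})
E
```

```text
pics
{'clock': 0.0, 'joints': array([-1.2710802 ,  0.47780515,  0.02235009,  1.55642288, -0.01155352,
        1.10933041, -0.083113  ]), 'qvel': array([ 0.0024125 , -0.0001711 ,  0.00085679,  0.00017012, -0.00069718,
       -0.00155279, -0.00012937]), 'tau': array([-8.49341359e-04, -5.96459413e+01,  1.60752095e+00, -2.81205386e+01,
        1.23738527e-02,  9.10616247e-03,  2.01133821e-05]), 'tcp_pos': array([0.26747997, 0.61910006, 0.2303346 ]), 'orientation': array([-1.37609048, -0.902673  ,  0.90511301]), 'contact_force': array([-0.08212884,  0.14687573, -0.65444115]), 'moment': array([-0.01439581,  0.02826183,  0.01495453]), 'grip_width': 0.08492552923872322}
scene {'fx': 491.01084354123043, 'fy': 491.01084354123043, 'cx': 282.29368285711155, 'cy': 216.32873076879662, 'world_to_cam': array([[-0.7831374 , -0.62157774,  0.01835533,  0.56812795],
       [ 0.24507848, -0.28138165,  0.92777201, -0.20700257],
       [-0.57151758,  0.73107146,  0.37269582, -0.98924447],
       [ 0.        ,  0.        ,  0.        ,  1.        ]])}
top {'fx': 439.92721180986035, 'fy': 439.92721180986035, 'cx': 276.3722290509222, 'cy': 209.69509806535194, 'world_to_cam': array([[ 0.00599897, -0.99979026, -0.01958193,  0.13193735],
       [ 0.99228751,  0.0035271 ,  0.12390748, -0.6478398 ],
       [-0.12381243, -0.02017422,  0.99210054, -1.02014739],
       [ 0.        ,  0.        ,  0.        ,  1.        ]])}
wrist {'fx': 317.77388411022264, 'fy': 317.77388411022264, 'cx': 283.18586543878325, 'cy': 206.12679483945038, 'hand_eye': array([[ 9.99999821e-01, -3.32625822e-04,  4.96471503e-04,
        -5.97974516e-04],
       [ 5.65391584e-04,  2.57553803e-01, -9.66263794e-01,
        -1.43610422e-01],
       [ 1.93536165e-04,  9.66263902e-01,  2.57553945e-01,
         6.53691830e-02],
       [ 0.00000000e+00,  0.00000000e+00,  0.00000000e+00,
         1.00000000e+00]])}
```

View pics/top0.png

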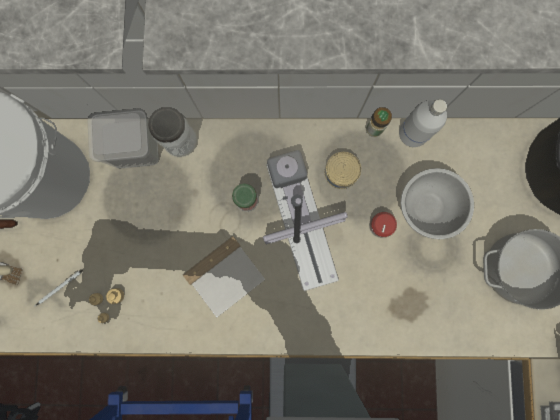

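View pics/scene0.png

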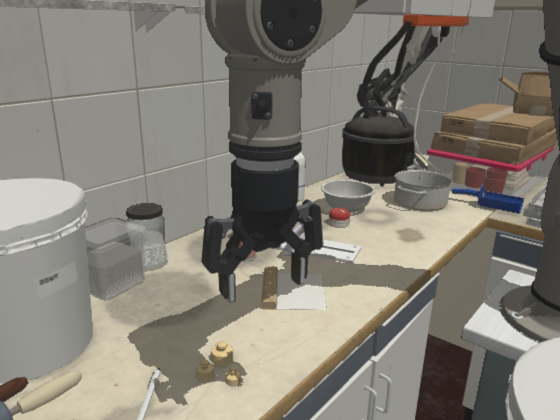

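```bash
cat > h.py <<'E'
import numpy as np,cv2,pickle
from scipy.spatial.transform import Rotation as R
def deproj(f,u,v,z=None,W=None):
    if z is None: z=f["z_map"][int(v),int(u)]
    c=np.array([(u-f["cx"])/f["fx"]*z,-(v-f["cy"])/f["fy"]*z,-z,1])
    M=np.linalg.inv(f["world_to_cam"]) if "world_to_cam" in f else W@f["hand_eye"]
    return (M@c)[:3]
def ray(f,u,v,h,W=None):  # intersect with plane z=h
    a=deproj(f,u,v,.1,W);b=deproj(f,u,v,1.,W);t=(h-a[2])/(b[2]-a[2]);return a+t*(b-a)
def proj(f,p):
    c=f["world_to_cam"]@np.r_[p,1];return f["cx"]+f["fx"]*c[0]/-c[2],f["cy"]-f["fy"]*c[1]/-c[2]
def cloud(f,W=None):
    z=f["z_map"];v,u=np.mgrid[:z.shape[0],:z.shape[1]]
    c=np.stack([(u-f["cx"])/f["fx"]*z,-(v-f["cy"])/f["fy"]*z,-z,np.ones_like(z)],-1)
    M=np.linalg.inv(f["world_to_cam"]) if "world_to_cam" in f else W@f["hand_eye"]
    P=(c@M.T)[...,:3];P[z==0]=np.nan;return P
E
python3 - <<'E'
import pickle,cv2
f=pickle.load(open('top0.pkl','rb'))
c=f["color"][60:330,110:430,::-1];cv2.imwrite('pics/top0z.png',cv2.resize(c[:240,:],None,fx=2.5,fy=2.5,interpolation=cv2.INTER_CUBIC))
E
```

```text
(no output)
```

The top view shows the gauge in the middle: case at about (288,167), bar from (265,238) to (346,209), and lever knob near (297,240). The scraper is on the left, the timer at (384,224), the jar at (244,196) and the tin at (342,168).

View pics/top0z.png

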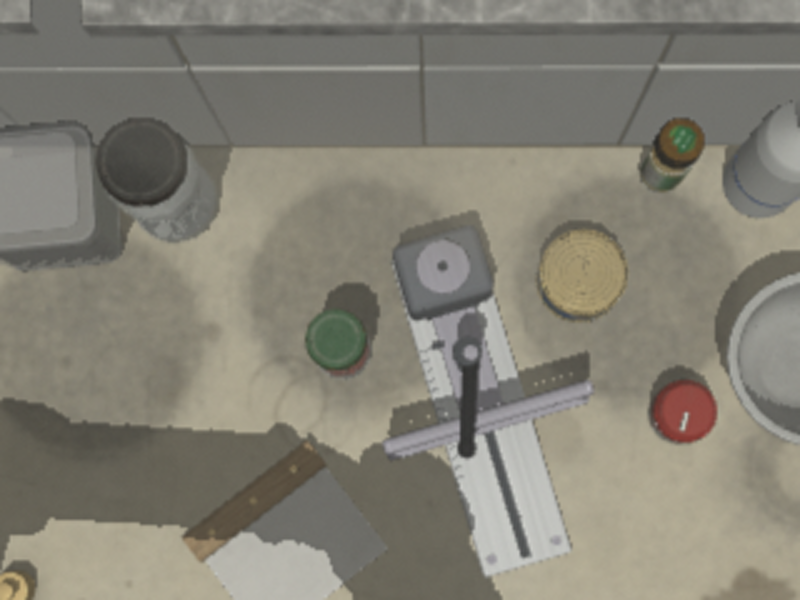

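```bash
python3 - <<'E'
from h import *
f=pickle.load(open('top0.pkl','rb'))
P=cloud(f)
# local crop height print
for u,v in [(288,167),(265,238),(346,209),(297,240),(298,200),(384,224),(244,196),(342,168),(308,288),(337,279),(225,285),(200,262)]:
    print(u,v,P[v,u].round(4))
m=(P[...,2]>.055)&(P[...,2]<.076);m[:, :255]=0;m[:,355:]=0;m[:190]=0;m[255:]=0
p=P[m];print(len(p),np.median(p[:,2]));
c=p[:,:2].mean(0);_,_,vt=np.linalg.svd(p[:,:2]-c);print(c,vt, (p[:,:2]-c)@vt[0])if 0 else print(c,vt[0],((p[:,:2]-c)@vt[0]).min(),((p[:,:2]-c)@vt[0]).max())
m=(P[...,2]>.06)&(P[...,2]<.08);m[:140]=0;m[188:]=0;m[:,265:]&=True;m[:,:262]=0;m[:,310:]=0
p=P[m];print(len(p),p.mean(0))
print(cv2.minAreaRect((p[:,:2]*1000).astype(np.float32)))
E
```

```text
288 167 [0.7453 0.1075 0.0729]
265 238 [0.5768 0.1604 0.0739]
346 209 [ 0.6549 -0.0385 -0.0014]
297 240 [0.5718 0.0865 0.088 ]
298 200 [0.6635 0.0844 0.0924]
384 224 [ 0.6132 -0.1217  0.0458]
244 196 [0.6736 0.2096 0.0853]
342 168 [ 0.7504 -0.0244  0.0401]
308 288 [0.4598 0.0578 0.0109]
337 279 [ 0.4817 -0.0133  0.0058]
225 285 [0.4655 0.2602 0.0078]
200 262 [0.5209 0.3216 0.0153]
482 0.07261794814695188
[0.60633415 0.06703071] [ 0.2515936  -0.96783297] -0.10228384363146695 0.10061524222236153
931 [0.74745187 0.11049298 0.06615198]
((748.1904296875, 110.55528259277344), (68.05117797851562, 84.4424057006836), 17.012134552001953)
```

```bash
cat >> h.py <<'E'
th=np.radians(14.6); XG=np.array([np.cos(th),np.sin(th),0]);YG=np.array([-np.sin(th),np.cos(th),0])
def gauge(): # origin
    return np.array([.7482,.1106,0])-.085*XG
G=np.stack([XG,[0,0,-1],YG],1) # tool x,y,z cols
def to(o,p,Rg=G):
    Rt=R.from_rotvec(o["orientation"]).as_matrix()
    rv=np.degrees(R.from_matrix(Rt.T@Rg).as_rotvec());d=Rt.T@(np.asarray(p)-o["tcp_pos"])*1000
    return rv,d
E
python3 - <<'E'
from h import *
from bench import r
o=r.get_obs();Rt=R.from_rotvec(o["orientation"]).as_matrix();print(Rt.round(3))
g=gauge();print("g",g)
f=pickle.load(open('top0.pkl','rb'));P=cloud(f)
m=(P[...,2]>.06)&(P[...,2]<.076);m[:, :255]=0;m[:,355:]=0;m[:190]=0;m[255:]=0
p=P[m]-g;print("bar xg",np.percentile(p@XG,[2,50,98]),"yg",np.percentile(p@YG,[0,100]))
k=np.array([.572,.0868,0])-g;print("knob",k@XG,k@YG)
k=np.array([.6635,.0844,0])-g;print("piv",k@XG,k@YG)
for s in (1,-1):
    print(to(o,[.52,.12,.25],G*np.array([s,1,s])))
E
```

```text
[[ 0.397 -0.    -0.918]
 [ 0.918 -0.001  0.397]
 [-0.001 -1.    -0.   ]]
g [0.66594472 0.0891741  0.        ]
bar xg [-0.07334968 -0.0645649  -0.05521333] yg [-0.10701751  0.09588338]
knob -0.09150960656510945 0.021383142664965715
piv -0.003569183925792533 -0.004003705623435924
(array([ 4.02806484e-02,  5.20346767e+01, -7.08894101e-02]), array([-358.20087784,  -18.90770304, -429.75544222]))
(array([-8.50934283e-02, -1.27965291e+02, -4.83516291e-02]), array([-358.20087784,  -18.90770304, -429.75544222]))
```

```bash
python3 -m jog '0 0 0 -25 0 -31 1;0 0 0 -25 0 -31 1;0 0 0 -25 0 -31 1;0 0 0 -25 0 -31 1;0 0 0 -25 0 -31 1' 20;python3 -m jog '0 0 0 -25 0 -31 1;0 0 0 -25 0 -31 1;0 0 0 -25 0 -31 1;0 0 0 -25 0 -31 1;0 0 0 -25 0 -31 1';
python3 - <<'E'
from h import *
from bench import r
o=r.get_obs();print(o["clock"],o["tcp_pos"],to(o,[.585,.11,.2]))
E
```

```text
clock: 0.57
tcp_pos: [0.3609, 0.4415, 0.2311]
orientation: [-1.375, -0.904, 0.904]
contact_force: [0.3, 0.4, 0.1]
grip_width: 0.0853
clock: 0.98
tcp_pos: [0.4535, 0.2653, 0.2313]
orientation: [-1.375, -0.904, 0.904]
contact_force: [0.7, 0.7, -0.8]
grip_width: 0.0853
0.9833 [0.4535161  0.26527674 0.23128396] (array([-6.43018400e-03,  5.20436292e+01, -1.00203956e-03]), array([ -90.42722632,   31.26192807, -182.27225811]))
```

```bash
python3 -m jog '0 0 0 -18 6 -36 1;0 0 0 -18 6 -36 1;0 0 0 -18 6 -36 1;0 0 0 -18 6 -36 1;0 0 0 -18 6 -36 1' ;python3 -m jog '0 7 0 0 0 0 1;0 7 0 0 0 0 1;0 7 0 0 0 0 1;0 7 0 0 0 0 1;0 7 0 0 0 0 1' ; python3 -m jog '0 7 0 0 0 0 1;0 7 0 0 0 0 1;0 3 0 0 0 0 1;0 0 0 0 0 0 1;0 0 0 0 0 0 1' ;
cat > look.py <<'E'
from h import *
from bench import r,imaging
import sys
n=sys.argv[1]
o=r.get_obs();print(o["clock"],o["tcp_pos"],o["contact_force"].round(1),o["grip_width"])
W=np.eye(4);W[:3,:3]=R.from_rotvec(o["orientation"]).as_matrix();W[:3,3]=o["tcp_pos"]
f=imaging.grab_frame("wrist");f["W"]=W;pickle.dump(f,open(n+".pkl","wb"))
cv2.imwrite(f"pics/{n}.png",cv2.resize(f["color"][:,:,::-1],(800,600),interpolation=cv2.INTER_CUBIC))
E
python3 look.py w1
```

```text
clock: 1.4
tcp_pos: [0.5835, 0.1116, 0.201]
orientation: [-1.375, -0.904, 0.904]
contact_force: [0.7, 0.7, 0.5]
grip_width: 0.0856
clock: 1.82
tcp_pos: [0.5825, 0.1131, 0.2009]
orientation: [-1.528, -0.427, 0.428]
contact_force: [-0.1, 0.5, 1.3]
grip_width: 0.0853
clock: 2.23
tcp_pos: [0.5825, 0.1133, 0.2011]
orientation: [-1.562, -0.202, 0.203]
contact_force: [0.0, 0.3, -0.1]
grip_width: 0.0857
2.2333 [0.58245533 0.11331127 0.20106812] [ 0.   0.3 -0.1] 0.08573955578055259
```

View pics/w1.png

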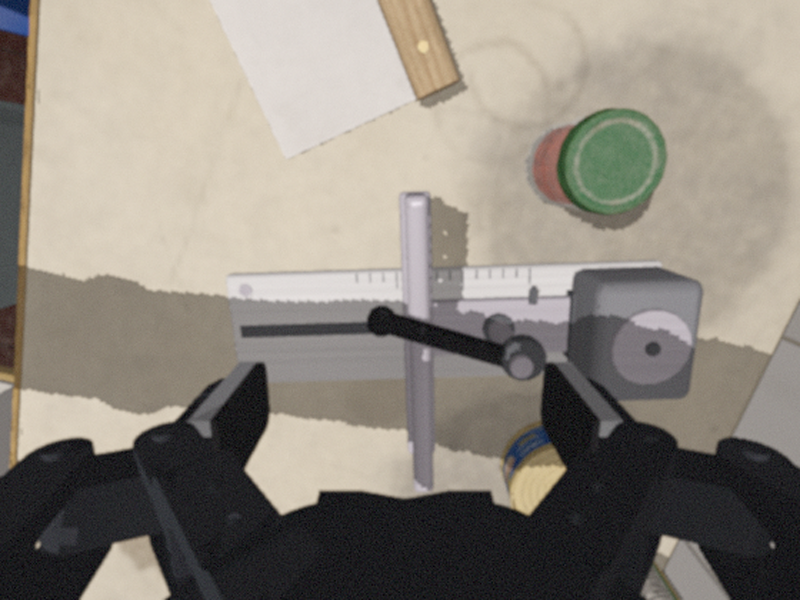

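```bash
python3 - <<'E'
from h import *
f=pickle.load(open('w1.pkl','rb'))
c=f["color"][170:280,230:400,::-1].astype(float);c=np.clip(c*1.3,0,255).astype(np.uint8)
cv2.imwrite('pics/w1z.png',cv2.resize(c,None,fx=4.6,fy=4.6,interpolation=cv2.INTER_CUBIC))
f=pickle.load(open('top0.pkl','rb'))
c=f["color"][190:300,255:355,::-1].astype(float);c=np.clip(c*1.4,0,255).astype(np.uint8)
cv2.imwrite('pics/t0z.png',cv2.resize(c,None,fx=5.4,fy=5.4,interpolation=cv2.INTER_CUBIC))
E
```

```text
(no output)
```

View pics/w1z.png

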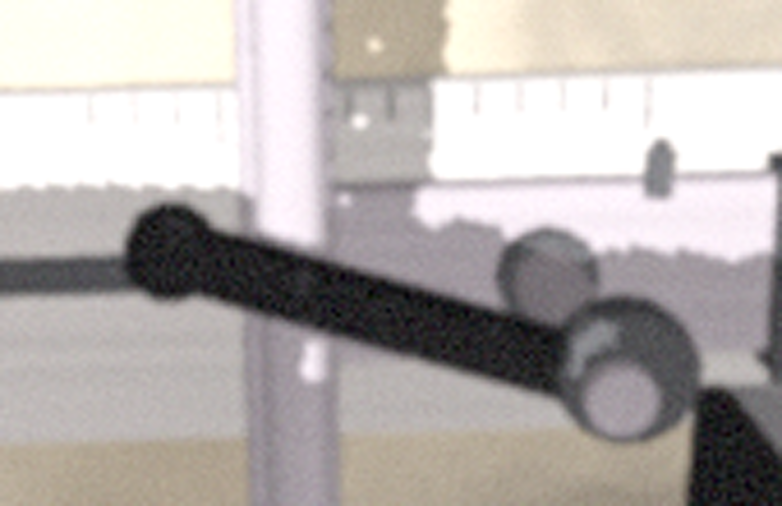

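View pics/t0z.png

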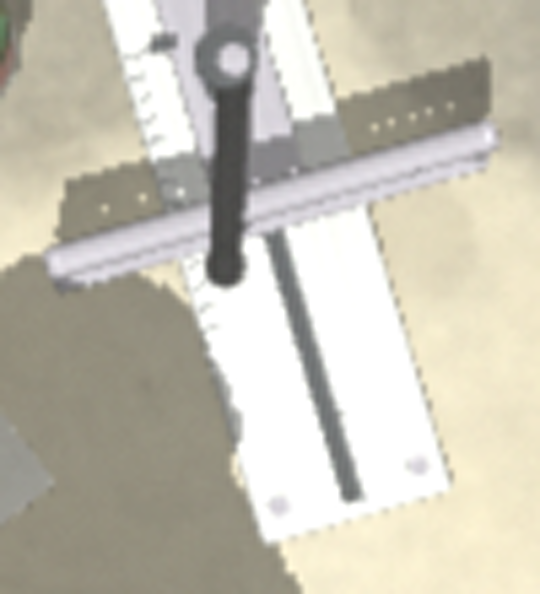

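The marker clip is completely hidden under the bar in both views, so I'll shift the camera towards the robot and look under it.

```bash
python3 -m jog '0 0 0 -30 0 5 1;0 0 0 -30 0 5 1;0 0 0 -30 0 5 1;0 0 0 0 0 0 1;0 0 0 0 0 0 1' ;
python3 look.py w2
```

```text
clock: 2.7
tcp_pos: [0.4907, 0.1049, 0.2015]
orientation: [-1.56, -0.202, 0.202]
contact_force: [0.7, 0.3, 1.0]
grip_width: 0.0856
2.7 [0.49065925 0.10494854 0.201468  ] [0.7 0.3 1. ] 0.08555131786098753
```

View pics/w2.png

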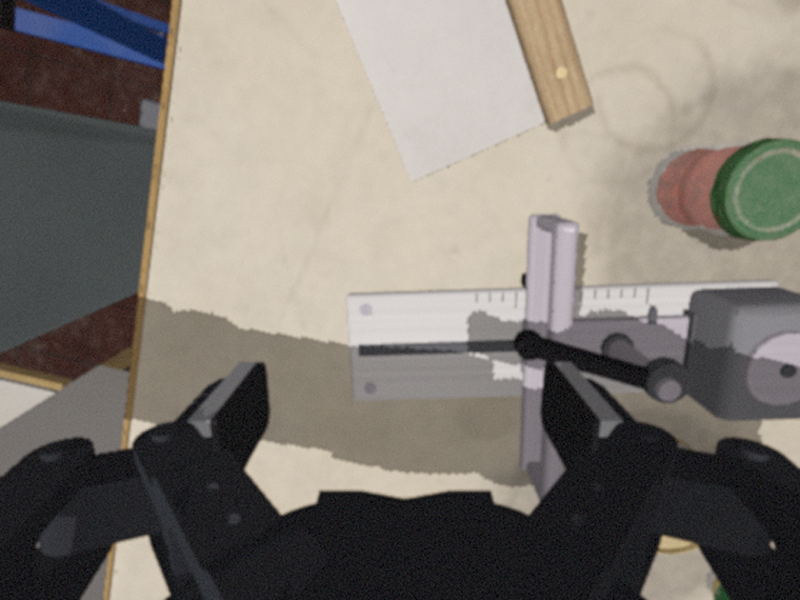

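```bash
python3 - <<'E'
from h import *
f=pickle.load(open('w2.pkl','rb'));W=f["W"];g=gauge()
k=.7
for n,u,v,h in [("clip left",522*k,280*k,.022),("bar top L end",567*k,222*k,.073),("idx",652*k,308*k,.02),("rail corner",349*k,293*k,.01),("rail corner2",353*k,400*k,.01),("knob",530*k,345*k,.087)]:
    p=ray(f,u,v,h,W);print(n,p.round(4),((p-g)@XG).round(4),((p-g)@YG).round(4))
f=pickle.load(open('w1.pkl','rb'));W=f["W"]
for n,u,v,h in [("bar L end",415*k,196*k,.073),("bar R end",424*k,487*k,.073),("bar upper centre",416*k,230*k,.073),("idx",533*k,288*k,.02),("rail corner",229*k,275*k,.01),("pivnut",521*k,364*k,.093)]:
    p=ray(f,u,v,h,W);print(n,p.round(4),((p-g)@XG).round(4),((p-g)@YG).round(4), deproj(f,u,v,W=W).round(4))
E
```

```text
clip left [0.5755 0.1166 0.022 ] -0.0806 0.0493
bar top L end [0.574 0.165 0.073] -0.0698 0.0966
idx [0.6769 0.1206 0.02  ] 0.0185 0.0276
rail corner [0.4549 0.0714 0.01  ] -0.2088 0.036
rail corner2 [ 0.4782 -0.0156  0.01  ] -0.2081 -0.0541
knob [0.5726 0.0896 0.087 ] -0.0902 0.0239
bar L end [0.5744 0.1648 0.073 ] -0.0695 0.0963 [0.5744 0.1648 0.0729]
bar R end [ 0.6323 -0.0256  0.073 ] -0.0615 -0.1026 [ 0.6319 -0.0244  0.0746]
bar upper centre [0.5801 0.1458 0.073 ] -0.0688 0.0764 [0.58   0.1461 0.0753]
idx [0.6776 0.1208 0.02  ] 0.0192 0.0277 [0.6764 0.1214 0.0233]
rail corner [0.4559 0.0702 0.01  ] -0.208 0.0345 [0.4545 0.0688 0.0056]
pivnut [0.6607 0.0869 0.093 ] -0.0057 -0.0009 [0.6603 0.0873 0.094 ]
```

```bash
python3 - <<'E'
from h import *
f=pickle.load(open('w1.pkl','rb'));W=f["W"];k=.7
a=ray(f,229*k,275*k,.01,W);b=ray(f,660*k,263*k,.01,W);print(a,b,np.degrees(np.arctan2(*(b-a)[[1,0]])))
P=cloud(f,W)
for nm,f2,W2,us,vs in(("w1",f,W,(395,440),(195,485)),):
    Q=P[int(vs[0]*k):int(vs[1]*k),int(us[0]*k):int(us[1]*k)].reshape(-1,3)
    q=Q[(Q[:,2]>.069)&(Q[:,2]<.0765)];
    l=cv2.fitLine((q[:,:2]).astype(np.float32),cv2.DIST_HUBER,0,.001,.001).ravel();print(len(q),l,np.degrees(np.arctan2(l[1],l[0])))
t=pickle.load(open('top0.pkl','rb'))
for (x,y),(x2,y2) in [((385+8,452),(590,388)),((412,318),(490,575)),((495,300),(571,548))]:
    h=.073 if y2==388 else .01
    a=ray(t,110+x/2.5,60+y/2.5,h);b=ray(t,110+x2/2.5,60+y2/2.5,h);print(a,b,np.degrees(np.arctan2(*(b-a)[[1,0]])))
E
```

```text
[0.45593959 0.07016998 0.01      ] [0.76665468 0.1616788  0.01      ] 16.41024928469525
2797 [ 0.28671193 -0.9580169   0.6007218   0.07881211] -73.33879
[0.57042281 0.15525969 0.073     ] [ 0.6309298  -0.02798471  0.073     ] -71.72686378486132
[0.70784873 0.13995094 0.01      ] [0.4549678  0.06256958 0.01      ] -162.98593188177324
[0.72633991 0.05693444 0.01      ] [ 0.48139777 -0.01616914  0.01      ] -163.3821367360923
```

```bash
cat >> h.py <<'E'
th=np.radians(16.6); XG=np.array([np.cos(th),np.sin(th),0]);YG=np.array([-np.sin(th),np.cos(th),0])
G=np.stack([XG,[0,0,-1],YG],1)
B=np.array([.6025,.068,0])
def go(yg,z,dx=0):
    from bench import r
    o=r.get_obs();d=to(o,B+yg*YG+dx*XG+[0,0,z]);print(o["clock"],"rot",d[0].round(2),"shift",d[1].round(1))
E
python3 -c "
from h import *;go(.060,.12)"
```

```text
2.75 rot [-0.03  0.12  0.07] shift [95.3 81.9 -4.1]
```

```bash
python3 -m jog '0 0 0 32 20 -1 1;0 0 0 32 22 -1 1;0 0 0 31 20 -1 1;0 0 0 0 20 -1 1;0 0 0 0 0 0 1' ;
python3 -c "
from h import *;go(.060,.043)"
python3 look.py w3
```

```text
clock: 3.17
tcp_pos: [0.5848, 0.1249, 0.1151]
orientation: [-1.564, -0.197, 0.205]
contact_force: [-1.3, -0.5, -1.3]
grip_width: 0.0853
3.1667 rot [ 0.09  0.09 -0.3 ] shift [ 1.1 72.1  0.6]
3.1667 [0.58480092 0.12487777 0.11505879] [-1.3 -0.5 -1.3] 0.08529009488103045
```

View pics/w3.png

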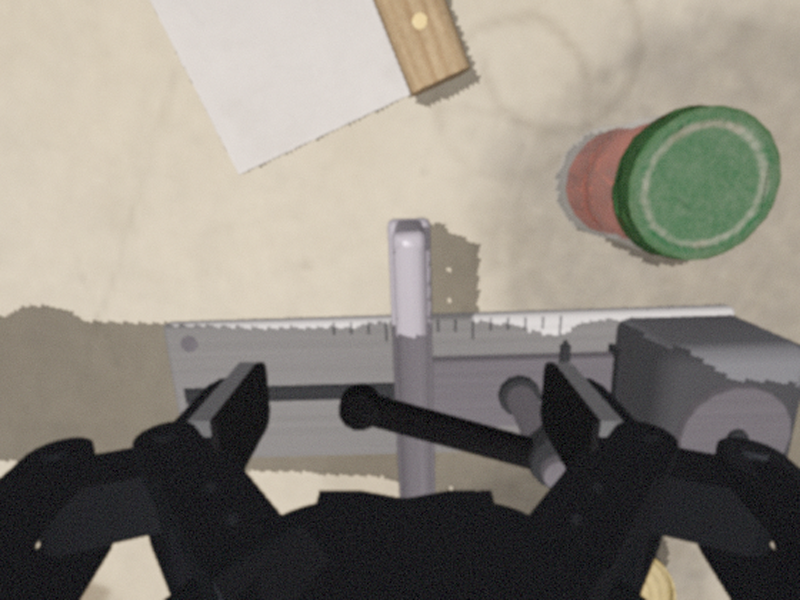

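```bash
python3 -m jog '0 0 0 0 20 0 1;0 0 0 1 20 0 1;0 0 0 0 10 0 1;0 0 0 0 0 0 1;0 0 0 0 0 0 1' ;
python3 -c "
from h import *;go(.060,.043)"
python3 look.py w4
```

```text
clock: 3.63
tcp_pos: [0.5859, 0.1253, 0.0701]
orientation: [-1.561, -0.201, 0.2]
contact_force: [0.3, -0.3, 0.4]
grip_width: 0.0851
3.6333 rot [-0.    0.03  0.02] shift [-0.5 27.1  0.3]
3.6333 [0.58587119 0.12528821 0.07013934] [ 0.3 -0.3  0.4] 0.0851229623954769
```

View pics/w4.png

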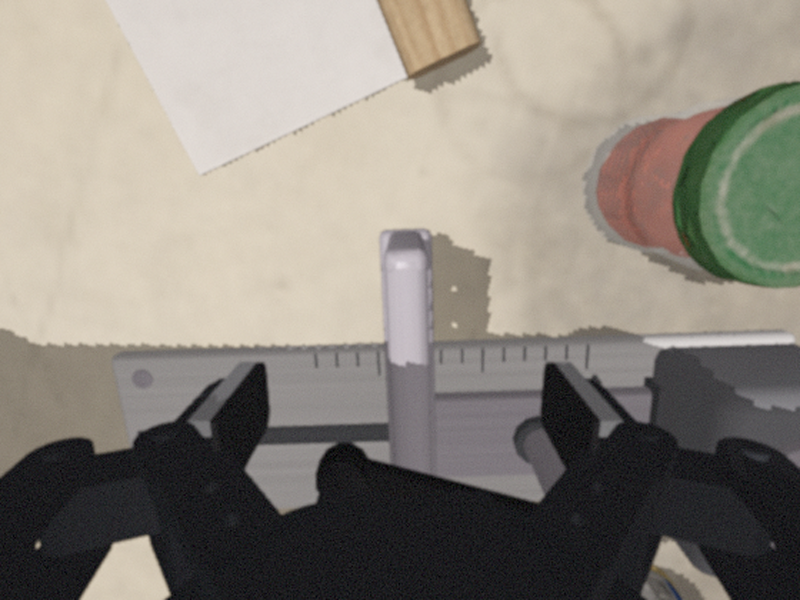

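```bash
python3 -m jog '0 0 0 0 14 0 1;0 0 0 0 13 0 1;0 0 0 0 0 0 0;0 0 0 0 0 0 0;0 0 0 0 0 0 0' 20; python3 -m jog '0 0 0 0 0 0 0;0 0 0 0 0 0 0;0 0 0 0 0 0 0;0 0 0 0 0 0 0;0 0 0 0 0 0 0'
python3 -c "
from h import *;go(.060,.043)"
python3 look.py w5
```

```text
clock: 4.1
tcp_pos: [0.586, 0.1254, 0.0428]
orientation: [-1.561, -0.201, 0.2]
contact_force: [-0.5, -0.6, -0.0]
grip_width: 0.0516
clock: 4.52
tcp_pos: [0.5874, 0.1258, 0.0429]
orientation: [-1.561, -0.204, 0.198]
contact_force: [5.7, 1.9, -1.3]
grip_width: 0.0138
4.5167 rot [0.02 0.07 0.19] shift [-2.  -0.1  0.3]
4.5167 [0.58737283 0.12575746 0.04294988] [ 5.7  1.9 -1.3] 0.013811702321223106
```

View pics/w5.png

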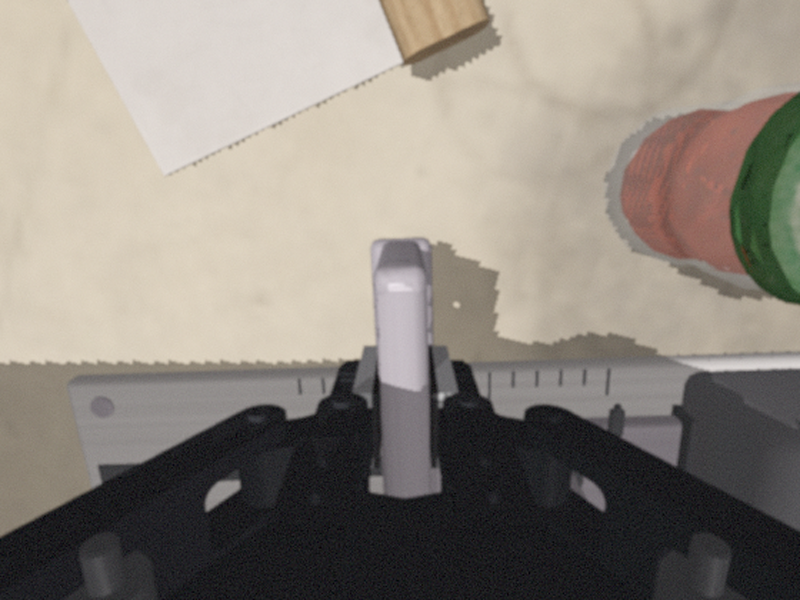

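```bash
python3 -m jog '0 0 0 -6 0 0 0;0 0 0 -10 0 0 0;0 0 0 -10 0 0 0;0 0 0 -10 0 0 0;0 0 0 -8 0 0 0';python3 -m jog '0 0 0 -8 0 0 0;0 0 0 -8 0 0 0;0 0 0 -8 0 0 0;0 0 0 -4 0 0 0;0 0 0 0 0 0 0'
python3 look.py w6
```

```text
clock: 4.98
tcp_pos: [0.5456, 0.1133, 0.043]
orientation: [-1.563, -0.205, 0.196]
contact_force: [9.8, -1.9, -6.8]
grip_width: 0.014
clock: 5.4
tcp_pos: [0.5184, 0.1052, 0.043]
orientation: [-1.564, -0.204, 0.195]
contact_force: [9.6, -5.5, -6.6]
grip_width: 0.0139
5.4 [0.51838457 0.10522812 0.04298995] [ 9.6 -5.5 -6.6] 0.013935293711699107
```

View pics/w6.png

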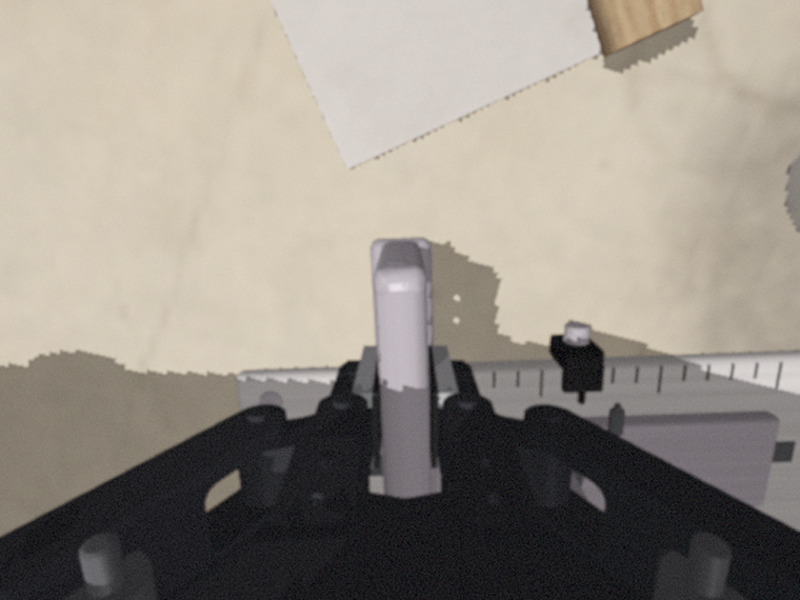

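```bash
cat > mk.py <<'E'
from h import *
import sys
f=pickle.load(open(sys.argv[1]+'.pkl','rb'));x0,y0=int(sys.argv[2]),int(sys.argv[3])
c=f["color"][y0:y0+80,x0:x0+110,::-1].astype(float);c=np.clip(c*1.5,0,255).astype(np.uint8)
cv2.imwrite('pics/'+sys.argv[1]+'z.png',cv2.resize(c,None,fx=7,fy=7,interpolation=cv2.INTER_CUBIC))
E
python3 mk.py w6 370 225
```

```text
(no output)
```

View pics/w6z.png

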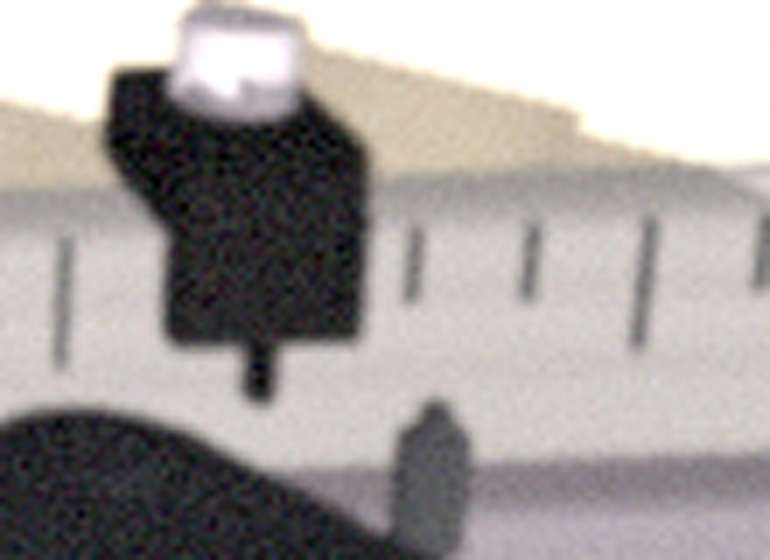

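```bash
python3 - <<'E'
from h import *
f=pickle.load(open('w6.pkl','rb'));W=f["W"]
P=cloud(f,W)
print("mark z",P[276:282,404:411,2].round(3));print("idx z",P[284:296:2,428:437,2].round(3))
for h in(.014,.017,.02):
    a=ray(f,407.1,282.1,h,W);b=ray(f,432,281.9,.02,W);print(h,a,b,((b-a)@XG)*1000,a@YG*1000,b@YG*1000)
E
```

```text
mark z [[0.01  0.023 0.022 0.023 0.023 0.023 0.01 ]
 [0.011 0.022 0.023 0.022 0.025 0.022 0.011]
 [0.011 0.023 0.022 0.023 0.022 0.024 0.012]
 [0.012 0.022 0.023 0.023 0.024 0.023 0.011]
 [0.011 0.022 0.021 0.023 0.024 0.023 0.011]
 [0.01  0.024 0.022 0.023 0.023 0.022 0.011]]
idx z [[0.011 0.011 0.022 0.022 0.023 0.023 0.022 0.011 0.012]
 [0.021 0.022 0.023 0.022 0.024 0.023 0.022 0.02  0.021]
 [0.022 0.023 0.022 0.023 0.023 0.023 0.023 0.022 0.023]
 [0.022 0.023 0.023 0.023 0.024 0.024 0.023 0.024 0.024]
 [0.022 0.023 0.024 0.024 0.023 0.023 0.024 0.023 0.023]
 [0.023 0.023 0.022 0.023 0.023 0.023 0.023 0.024 0.023]]
0.014 [0.59731132 0.09592085 0.014     ] [0.60794644 0.10216222 0.02      ] 11.974969755384752 -78.72177762735107 -75.77886163172487
0.017 [0.59563035 0.09717443 0.017     ] [0.60794644 0.10216222 0.02      ] 13.227744375652133 -77.0402085898993 -75.77886163172487
0.02 [0.59394938 0.09842802 0.02      ] [0.60794644 0.10216222 0.02      ] 14.48051899591941 -75.35863955244756 -75.77886163172487
```

```bash
python3 -m jog '0 0 0 -5 0 0 0;0 0 0 -5 0 0 0;0 0 0 -4 0 0 0;0 0 0 0 0 0 0;0 0 0 0 0 0 0'
python3 look.py w7; python3 mk.py w7 370 225
```

```text
clock: 5.87
tcp_pos: [0.5057, 0.1014, 0.043]
orientation: [-1.564, -0.204, 0.194]
contact_force: [10.1, -6.3, -7.3]
grip_width: 0.0141
5.8667 [0.50572439 0.10143777 0.0429576 ] [10.1 -6.3 -7.3] 0.01409941698401608
```

View pics/w7z.png

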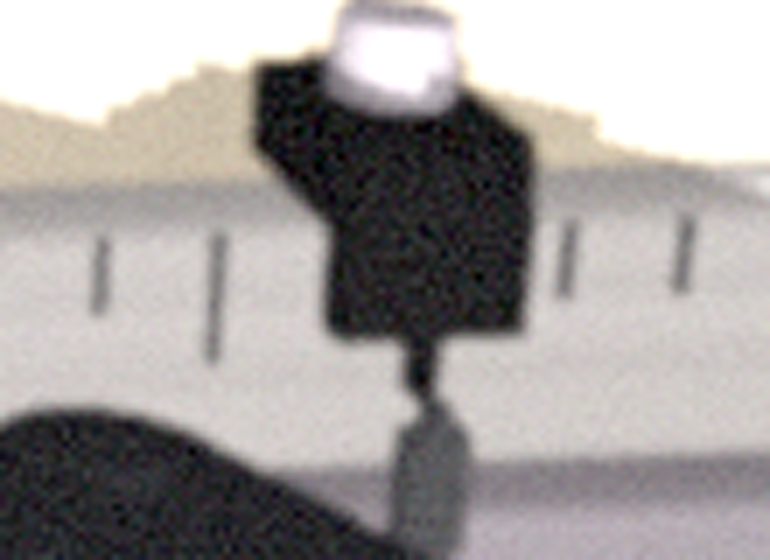

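```bash
python3 -m jog '0 0 0 -1 0 0 0;0 0 0 0 0 0 0;0 0 0 0 0 0 0;0 0 0 0 0 0 0;0 0 0 0 0 -3 0';python3 -m jog '0 0 0 0 0 -5 0;0 0 0 0 0 -5 0;0 0 0 0 0 -5 0;0 0 0 0 0 -5 0;0 0 0 0 0 0 0'
python3 look.py w8; python3 mk.py w8 370 235
```

```text
clock: 6.33
tcp_pos: [0.5051, 0.1011, 0.0429]
orientation: [-1.561, -0.205, 0.196]
contact_force: [7.3, 9.4, -3.5]
grip_width: 0.0138
clock: 6.75
tcp_pos: [0.5086, 0.0904, 0.0431]
orientation: [-1.552, -0.209, 0.204]
contact_force: [1.7, 23.8, -0.2]
grip_width: 0.0142
6.75 [0.50862951 0.09043644 0.04308011] [ 1.7 23.8 -0.2] 0.01422889083327172
```

View pics/w8.png

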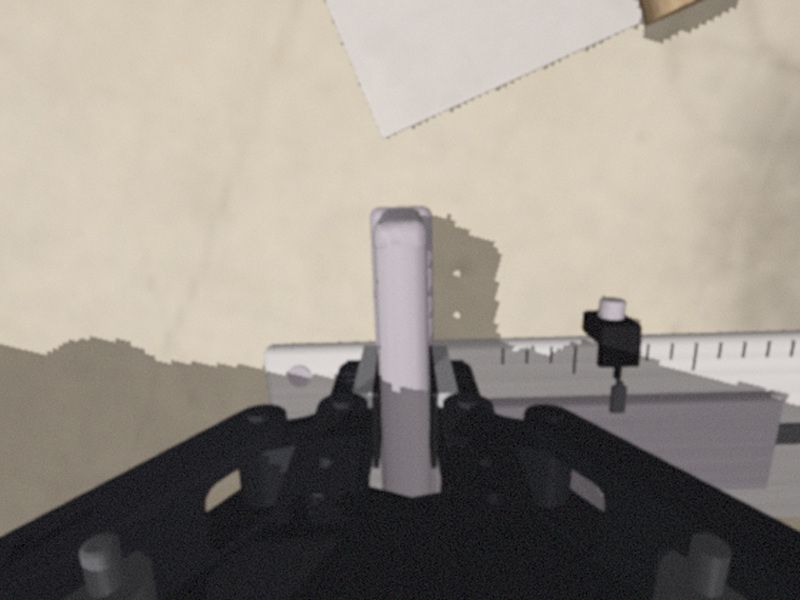

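```bash
python3 -m jog '0 0 0 0 0 -5 0;0 0 0 0 0 -5 0;0 0 0 0 0 -5 0;0 0 0 0 0 0 0;0 0 0 0 0 0 0'
python3 look.py w9; python3 mk.py w9 370 235;  python3 -c "
from h import *;go(0,.043,-.09)"
```

```text
clock: 7.22
tcp_pos: [0.5124, 0.0767, 0.0431]
orientation: [-1.551, -0.21, 0.205]
contact_force: [1.2, 25.6, -0.6]
grip_width: 0.0144
7.2167 [0.51243283 0.0767484  0.04308957] [ 1.2 25.6 -0.6] 0.014365055038612788
7.2667 rot [-0.52  0.56  0.26] shift [ -5.4  -0.2 -34.3]
```

View pics/w9.png

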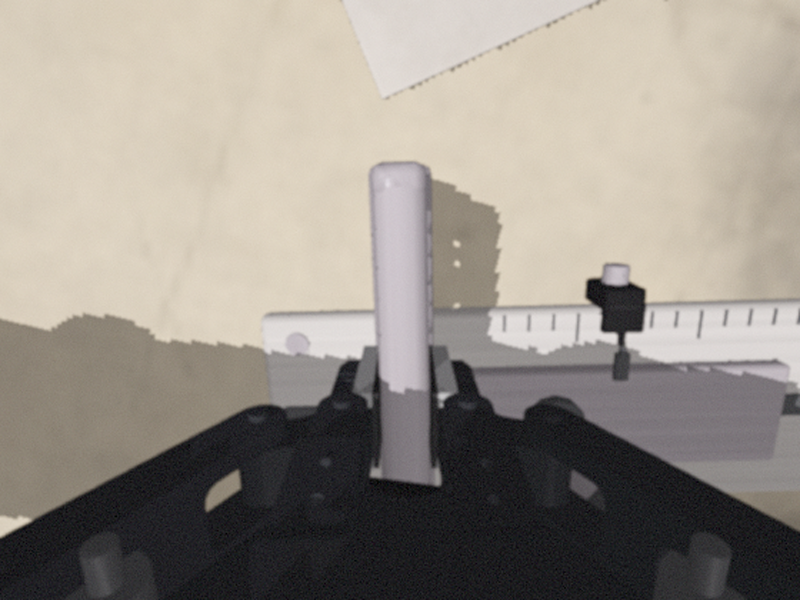

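```bash
python3 -m jog '0 0 0 0 0 -5 0;0 0 0 0 0 -5 0;0 0 0 0 0 -5 0;0 0 0 0 0 0 0;0 0 0 0 0 0 0'
python3 look.py w10; python3 mk.py w10 370 185;  python3 -c "
from h import *;go(0,.043,-.09)"
```

```text
clock: 7.68
tcp_pos: [0.5161, 0.0626, 0.043]
orientation: [-1.551, -0.21, 0.205]
contact_force: [2.2, 25.3, 0.5]
grip_width: 0.0138
7.6833 [0.51609077 0.06259133 0.04298733] [ 2.2 25.3  0.5] 0.013783304642259945
7.7333 rot [-0.54  0.58  0.23] shift [ -5.2  -0.2 -19.6]
```

View pics/w10z.png

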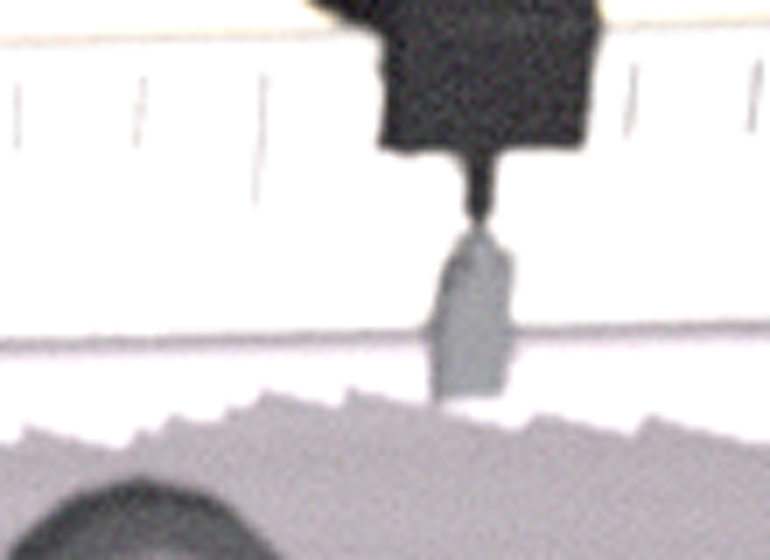

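```bash
python3 -m jog '0 0 0 0 0 -5 0;0 0 0 0 0 -5 0;0 0 0 0 0 -4 0;0 0 0 0 0 0 0;0 0 0 0 0 0 0'
python3 look.py w11; python3 mk.py w11 370 165;  python3 -c "
from h import *;go(0,.043,-.09)
from bench import imaging
f=imaging.grab_frame('top');pickle.dump(f,open('top11.pkl','wb'));c=f['color'][150:330,180:400,::-1];cv2.imwrite('pics/top11.png',cv2.resize(c,None,fx=3.3,fy=3.3))"
```

```text
clock: 8.15
tcp_pos: [0.5195, 0.0496, 0.0429]
orientation: [-1.55, -0.21, 0.206]
contact_force: [1.3, 27.2, 0.2]
grip_width: 0.0136
8.15 [0.51947286 0.04955922 0.04288913] [ 1.3 27.2  0.2] 0.013606735088716456
8.2 rot [-0.57  0.61  0.21] shift [-5.  -0.2 -6.1]
```

View pics/w11.png

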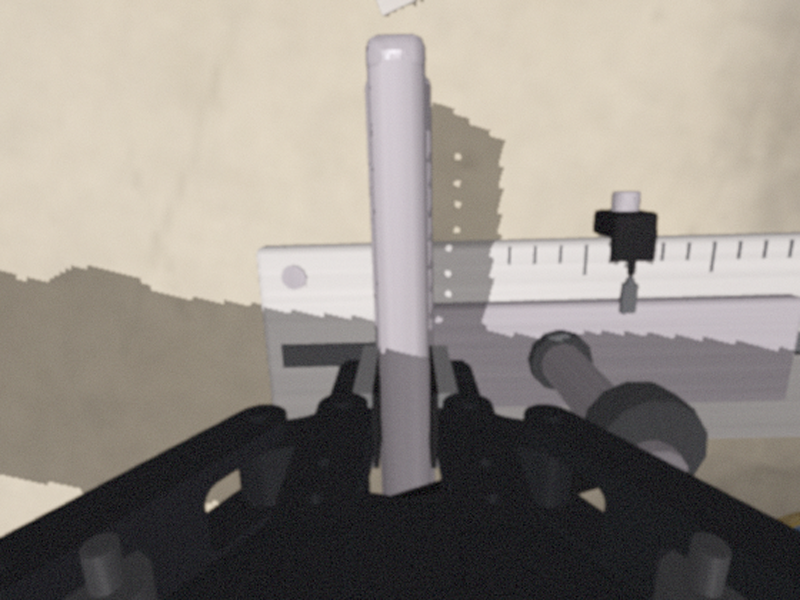

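View pics/top11.png

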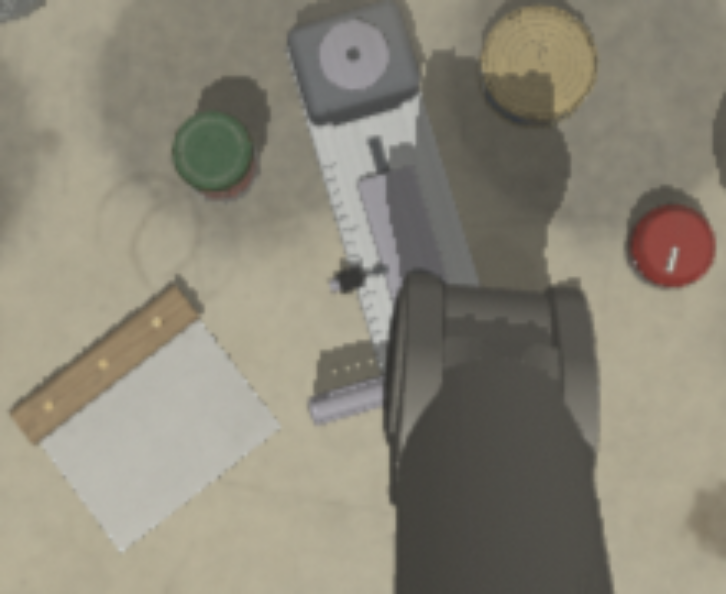

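```bash
for i in 1; do python3 -m jog '0 0 0 0 0 -3 0;0 0 0 0 0 -3 0;0 0 0 0 0 0 0;0 0 0 0 0 0 0;0 0 0 0 0 0 0'; python3 -m jog '0 0 0 0 0 -3 0;0 0 0 0 0 -2 0;0 0 0 0 0 0 0;0 0 0 0 0 0 0;0 0 0 0 0 0 0';done; python3 -c "
from h import *;go(0,.043,-.09)
from bench import imaging
f=imaging.grab_frame('scene');pickle.dump(f,open('s12.pkl','wb'));c=f['color'][:,:,::-1];u,v=proj(f,[.52,.03,.08]);print(u,v);cv2.imwrite('pics/s12.png',c)"
```

```text
clock: 8.67
tcp_pos: [0.5209, 0.0442, 0.0428]
orientation: [-1.55, -0.21, 0.207]
contact_force: [1.3, 27.1, 0.9]
grip_width: 0.0142
clock: 9.08
tcp_pos: [0.5216, 0.0417, 0.0428]
orientation: [-1.547, -0.211, 0.21]
contact_force: [-0.9, 33.9, 2.9]
grip_width: 0.0136
9.0833 rot [-0.74  0.79  0.15] shift [-5.  -0.2  1.9]
339.44741153316096 221.8093470661825
```

View pics/s12.png

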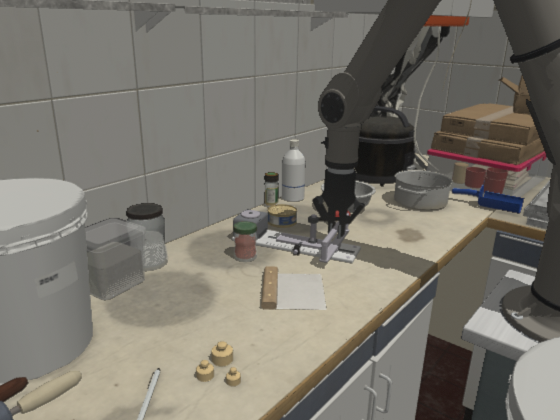

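```bash
python3 -m jog '0 0 0 0 0 -2 0;0 0 0 0 0 -1 0;0 0 0 0 0 0 0;0 0 0 0 0 0 0;0 0 0 0 0 0 0';python3 look.py w13;python3 mk.py w13 370 145; python3 - <<'E'
from h import *
f=pickle.load(open('s12.pkl','rb'))
c=f['color'][190:280,280:400,::-1];cv2.imwrite('pics/s12z.png',cv2.resize(c,None,fx=6.5,fy=6.5,interpolation=cv2.INTER_CUBIC))
E
```

```text
clock: 9.55
tcp_pos: [0.5217, 0.0416, 0.0428]
orientation: [-1.544, -0.212, 0.213]
contact_force: [-3.5, 40.6, 5.0]
grip_width: 0.0144
9.55 [0.5217044  0.04160625 0.0428174 ] [-3.5 40.6  5. ] 0.014377891960614432
```

View pics/s12z.png

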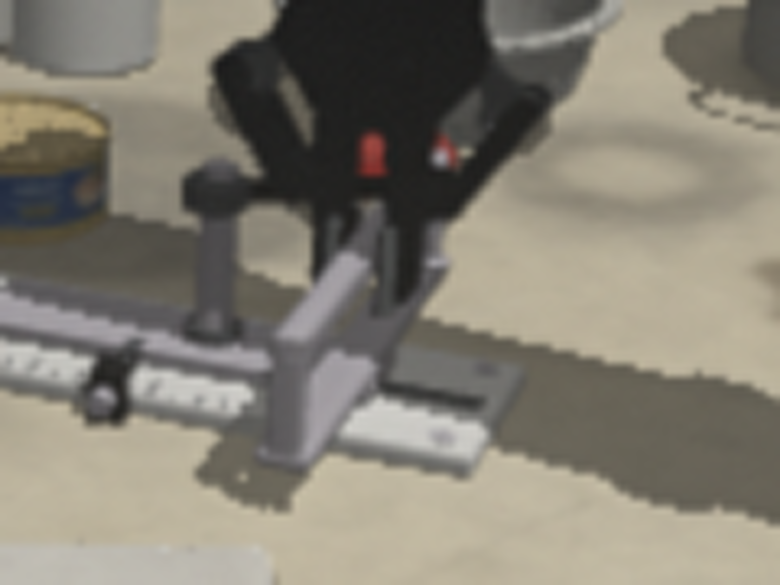

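View pics/w13.png

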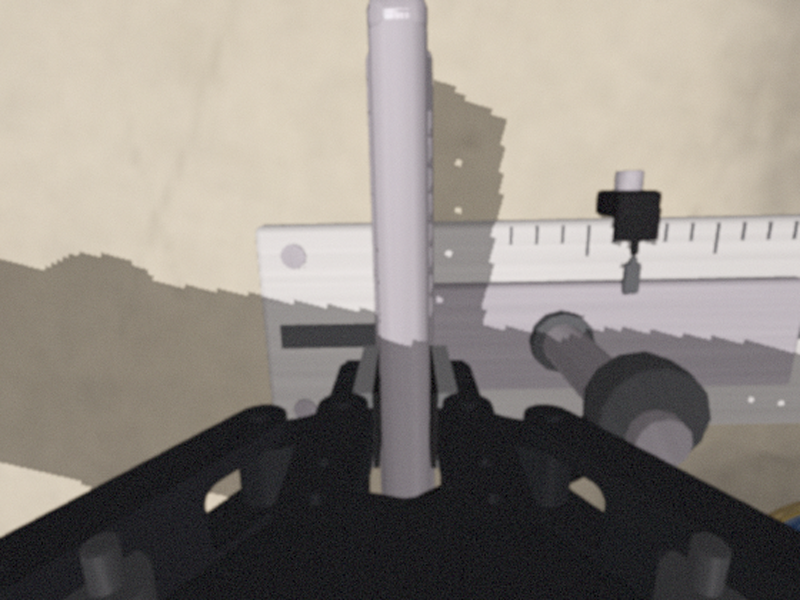

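```bash
python3 mk.py w13 390 145
```

```text
(no output)
```

View pics/w13z.png

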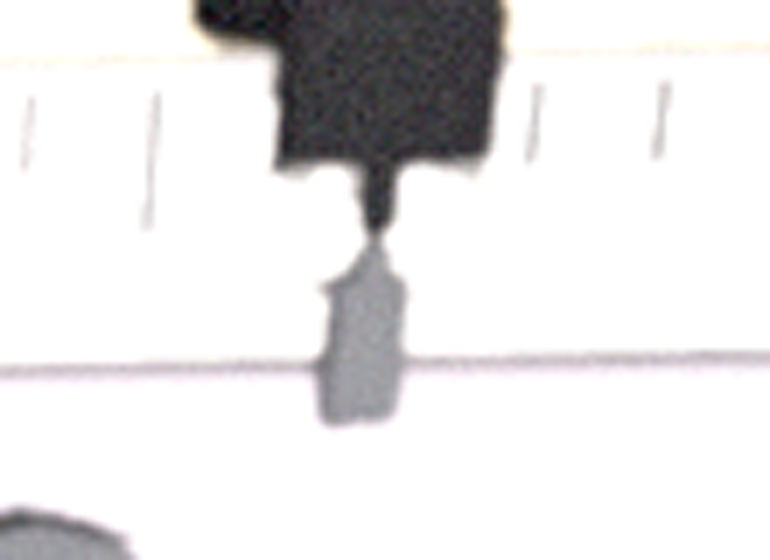

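```bash
python3 -m jog '0 0 0 0 0 2 0;0 0 0 0 0 0 0;0 0 0 0 0 0 0;0 0 0 0 0 0 0;0 0 0 0 0 0 0';python3 look.py w14;python3 mk.py w14 390 145
```

```text
clock: 10.02
tcp_pos: [0.5217, 0.0416, 0.0428]
orientation: [-1.546, -0.212, 0.211]
contact_force: [-1.1, 34.9, 3.9]
grip_width: 0.0138
10.0167 [0.52171434 0.04162281 0.04282792] [-1.1 34.9  3.9] 0.013759360854763803
```

View pics/w14z.png

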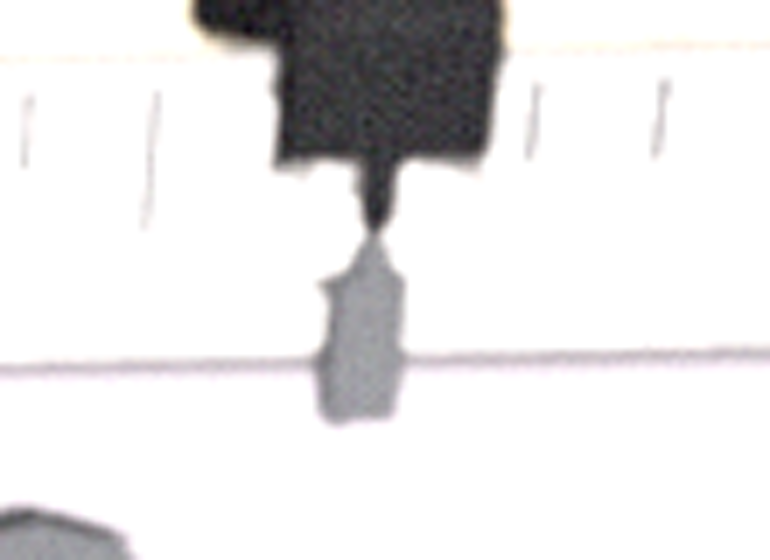

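The index finger is tip to tip with the mark, and the lever is hard on its stop.

```bash
python3 -c "
from bench import r
print(r.hand_in())"
```

```text
the job is handed in; nothing more can be done
None
```

I gripped the bar on the +y side of the open lever at 20 N and pulled the leg out to the mark. I then slid the closed fingers along the bar to about its middle, which pushed the lever home, and handed in at about 10 s still gripping the bar.

- **Leg on the mark:** the last wrist picture shows the index tip meeting the marker finger tip, within about 1 mm. The leg and arm were at rest.
- **Grip:** the fingers are closed on the 14 mm bar (measured opening 13.8 mm).
- **Lever closed:** this is inferred, because the gripper hid the lever from the cameras. The slide stopped dead with my estimate of the finger position about 2 mm past the bar's middle, which is where the geometry puts the closed stop. The side force rose from 27 N to 41 N with no further movement. I then eased it to about 35 N without moving the fingers.
- **Surroundings:** nothing touched the marker clip, scraper, timer, jar or tin, and they looked undisturbed in the pictures. I did not measure their positions again at the end.

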